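# Clear the beam path and hold the spring shutter open

### The job

Clear the light path to the sensor: first move the black finned beam block from the breadboard to the blue parking tray and leave it standing upright inside the tray, keeping the shutter shut meanwhile. Then use the gripper's fingers to swing the shutter arm (the one with the orange grip) against its spring all the way to its end stop and keep holding it there: finish while holding the shutter fully open, because it snaps shut when let go. Do not tip the block over, and leave the other things on the desk where they are.

Things in the scene. Friction and masses are not known exactly. Their poses are not given: they have to be found in the camera images.
- block_fin (a point): Loose black finned beam block, about 0.3 kg, 76 mm tall: square foot 50x50x6 mm with an upright fin plate on it, 18 thick (block's x), 42 wide (y), 70 tall. This point is the middle of the fin: 41 above the underside, 35 below the top, and 6 along +x from the foot's middle. Stands on the breadboard in the light path. Axes: x across the fin, y along it, z up.
- tray_floor (a point): Blue square parking tray fixed on the desk, outside 82x82x16, walls 4 thick, inside 74x74, floor 4 above the desk. This point is the middle of its inner floor; axes parallel to the walls, z up.
- breadboard: Fixed aluminium breadboard 340x130 mm (its x by y), top face 22 above the desk. Origin: centre of its underside, at desk height; z up. The light path runs along its x at y = 0, 88 above the desk, from a small tube source at the near end (x -167 to -125, up to 102 above the desk) to the sensor at the far end (x = 140).
- sensor_head: Round black power sensor on a post, 58 wide, 92 tall, fixed to the far end of the breadboard. Origin: middle of its underside.
- shutter_hinge (a point): Vertical pivot axis of the shutter arm, 122 mm above the desk, on a post near the breadboard's -y edge (at its x 60, y -55). Axes parallel to the breadboard's.
- shutter_grip (a point): Middle of the orange upright cylinder grip, 14 mm in diameter, 40 tall (137 to 177 above the desk, this point at 157), rigid on the free end of the steel arm, 90 from the pivot; it turns with the arm, so it may turn between the fingers. The arm lies at 120 to 134 above the desk; a round flag hangs from it down to 73. Axes are the arm's: y from pivot to grip, z up.
- shutter_arm (a joint): Angle of the shutter arm, rad. 0 = shut (arm along the breadboard's +y, flag in the light path), where the spring rests it; grows counter-clockwise seen from above, the grip moving towards the source (-x) end; 1.2 = end stop, fully open. Spring torque 0.20 Nm at 0 to 0.45 Nm at 1.2 (2.2 to 5 N at the grip); let go, it swings shut.
- dropper: Bystander: brown dropper bottle, 33 across, 102 tall, loose. Origin: middle of its underside.
- lens_box_b: Bystander: small white flat box, 47x45x19, loose. Origin: middle of its underside.
- tape_roll: Bystander: black roll of tape lying flat, 58 across, 19 tall, loose. Origin: middle of its underside.

How it is judged:
By the outcome, as a careful person would: the job done as asked, in the order asked, and still so for the second after the job is handed in, while the arm keeps its last pose, push and grip.
It also fails if it takes over 58 s, if anything falls off the work surface, if the arm or the gripper's body presses on something with over 40 N, if the wrist force passes 120 N, or if a joint passes its speed limit or range.

### The arm

A 7-joint arm with a two-finger parallel gripper is mounted at the origin on a cart in front of the work surface, level with it; the furniture and walls round the work are solid. World frame = base frame: x ahead of the robot, y to its left, z up, the work surface at z = 0. Lengths are in m, angles in rad, forces in N, time in s.
With the tool pointing down it reaches from about 0.4 to 0.85 m from the base axis. Payload 6.9 kg.
Tool frame: the origin (TCP) lies on the centre line of the jaws, within the pads' length; the fingertips stand 25 mm ahead of it and the grasp point (between the pads) lies 6 mm ahead of it; z points along the fingers, x is the direction in which the jaws open and shut, and the axes are right-handed (so a half turn about z gives the same grasp; the last joint's range is limited). The gripper opens to 85 mm and grips with 20 to 120 N. Pads are 22 mm wide; open, the fingers measure 114 mm over their backs; the gripper's body (76 mm by 85 mm) begins 54 mm behind the grasp point. The pads swing forward as they close: fully open they stand 13 mm farther back than shut.
Start: joints at [-1.238, 0.507, -0.238, 1.5, 0.126, 1.149, -0.155], TCP at [0.141, 0.609, 0.256] pointing down, gripper open.
Joint ranges: [-3.08, 3.08], [-0.24, 2.05], [-1.43, 1.35], [0, 2.5], [-1.52, 4.66], [0.17, 1.96], [-2.89, 2.89]. Speed limits (rad/s): [2.39, 2.39, 3.14, 3.14, 3.14, 3.14, 3.14].

### API

Orientations are given as [roll, pitch, yaw] about the fixed x, y, z axes, in that order (R = Rz(yaw) Ry(pitch) Rx(roll)).
In Python, from rig import r, viewer, ticket gives the robot as it stands. The module is installed in compiled form; this text tells all that it offers.
- The arm moves only by the tool play_rows, never from a script. Its argument "motion" is a list of rows, each a list of 3 entries, a list of its own where there are three numbers: the gripper's target within -1 to 1 (shut at 1, half-way at 0, fully open at -1), then the shift along the tool's x, y, z in cm, then the turn, a rotation vector about the tool's x, y, z in degrees. In form: [[fingers, [tx, ty, tz], [ax, ay, az]], ...]. A call has 1 to 5 rows; each row shifts and turns the commanded pose from where the row before left it, along the tool's axes as they then stand; what a row does not reach is not made up. A row lasts 1/10 s, in which the tool goes at most 50 mm and 8.59 degrees, less where a joint would pass 70% of its speed; a pose out of reach is approached as far as the arm can. A call with a gripper value outside its range is refused whole. The fingers move at their own pace and stop on an object; "grip_force" is the grip in N (left out, the last holds). Time passes only in rows, so rows that do not move let the fingers close. It gives the time, the measured TCP pose, the force and the opening at its end, in the units of the state.
- r.get_state(): the state, without advancing time (a new reading comes with each control period).
- viewer.get_image(name): name is "scene" or "top" or "wrist"; returns a dict with "img" (400x640x3 uint8, blue, green, red), "fovy" (degrees; the focal length in pixels is half the picture's height over the tangent of half this angle, whatever the lens; pixels are square), "cx", "cy" (the principal point, pixels), "k1" (the pictures are not rectified: a ray, as slopes to the right and down, at radius r is drawn at 1 + k1 r^2 times it, then the intrinsics apply), "R" (3x3) and "t" (3): a world point X has camera coordinates R X + t; the wrist camera has in their place "hand_eye" (4x4, takes a point from camera to tool coordinates, whose origin is the TCP and whose axes are the tool frame's). Camera axes: x right, y down, z forward; pixel columns grow to the right and rows downward; lengths in m; the calibration is good to about 2 mm. A picture is of the moment at which its call begins: read the wrist's pose just before it. There is no depth.
- ticket.hand_in(): hands the job in, once; it reports no verdict.
The state is a dict: "time": time; "joint_pos": joint angles; "dq": joint speeds; "joint_torque": joint torques, N m; "ee_pos": TCP position; "eef_rot": TCP orientation; "force": force on the tool from outside, world axes, zero at the start; "ft_torque": the same for the moment, N m; "gripper_width": finger opening in m.
Only numpy, scipy, OpenCV 4.12 (cv2) and the standard library are available. Lean on these libraries where they do the work, as an engineer would, in place of code of your own. Each camera call takes 0.05 s, during which the arm holds its last target.

## Working session

There is one attempt and no reset: what is moved stays moved. The work goes in short steps, Python scripts to look and compute and a tool call to move; the robot and the scene stay as the last step left them, time stands still between calls to the robot, and variables do not carry over. Pictures are saved under pics/ and viewed, and the job is handed in when it is done.

Besides the shell and the picture viewer there is one more tool, called after "Call:" in YAML: its name, and indented under it one key for each argument. play_rows: Moves the arm, as the interface text tells. Its arguments: {"type":"object","properties":{"motion":{"type":"array"},"grip_force":{"type":"number"}},"required":["motion"]}

```bash
mkdir -p pics; cat > h.py <<'E'
import numpy as np, cv2
from rig import r, viewer, ticket
from scipy.spatial.transform import Rotation as Ro
def cam(d, st=None):
    f=200/np.tan(np.radians(d["fovy"])/2)
    if "R" in d: return f,np.array(d["R"]),np.array(d["t"])
    H=np.array(d["hand_eye"]); Rt=Ro.from_euler('xyz',st["eef_rot"]).as_matrix(); 
    Rc=Rt@H[:3,:3]; pc=Rt@H[:3,3]+np.array(st["ee_pos"])
    return f,Rc.T,-Rc.T@pc
def ray(d,uv,st=None):
    f,R,t=cam(d,st); p=(np.array(uv,float)-[d["cx"],d["cy"]])/f
    q=p.copy()
    for _ in range(30): q=p/(1+d["k1"]*(q@q))
    return -R.T@t, R.T@np.array([q[0],q[1],1])
def atz(d,uv,z,st=None):
    o,v=ray(d,uv,st); return o+v*(z-o[2])/v[2]
def proj(d,X,st=None):
    f,R,t=cam(d,st); c=R@np.array(X)+t; s=c[:2]/c[2]; s=s*(1+d["k1"]*(s@s)); return s*f+[d["cx"],d["cy"]]
def snap(n,fn):
    st=r.get_state(); d=viewer.get_image(n); cv2.imwrite('pics/'+fn+'.png',d["img"]); 
    import pickle; pickle.dump((d,st),open('pics/'+fn+'.pkl','wb')); return d,st
def load(fn):
    import pickle; return pickle.load(open('pics/'+fn+'.pkl','rb'))
E
python3 - <<'E'
from h import *
for n in("scene","top","wrist"):
    d,st=snap(n,n+'0'); f,R,t=cam(d,st); print(n,f,d["cx"],d["cy"],d["k1"],-R.T@t,R[2])
print(r.get_state())
E
```

```text
scene 505.35504217432646 320.24884228703297 199.7742696345056 -0.0603635377910877 [1.25106096 0.12132187 1.05426042] [-0.53967429 -0.12578625 -0.83242386]
top 408.52316096505945 317.90367522470194 197.92093815161488 -0.09433321012485667 [3.79583365e-01 9.38727896e-04 1.16282115e+00] [ 0.2354017  -0.03070338 -0.97141306]
wrist 281.5727142717431 324.4728330550262 196.82460569830482 -0.04952502940847174 [0.06361276 0.62608413 0.37265708] [ 0.30127133 -0.07135735 -0.95086472]
{'time': 0.15, 'joint_pos': array([-1.23750694,  0.50811514, -0.23753429,  1.50092657,  0.12568763,
        1.14886045, -0.15482369]), 'dq': array([-1.04226744e-03, -2.04052951e-03, -4.09216744e-05, -2.21517732e-03,
       -2.04758953e-03,  7.50709752e-04, -9.01686420e-04]), 'joint_torque': array([-3.17371858e-03, -6.21010709e+01, -2.18929410e+00, -2.49842960e+01,
        1.26470163e-02,  9.09136230e-03, -1.80898104e-05]), 'ee_pos': array([0.14112423, 0.60850232, 0.25563944]), 'eef_rot': array([3.14157835e+00, 1.32509985e-03, 1.34298015e+00]), 'force': array([ 0.30473706, -0.10145212, -0.05030237]), 'ft_torque': array([-0.00640202,  0.04390844,  0.00124299]), 'gripper_width': 0.0852348333584714}
```

View pics/scene0.png

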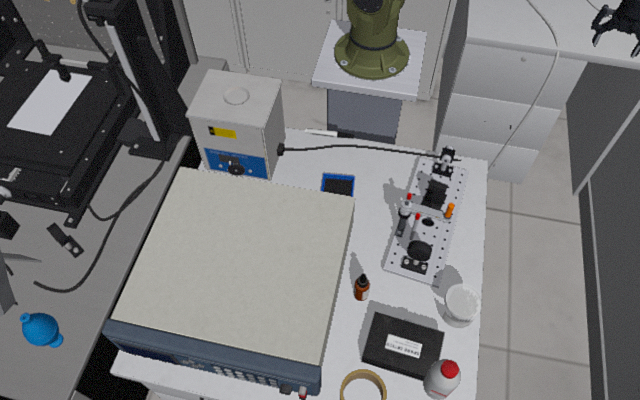

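View pics/top0.png

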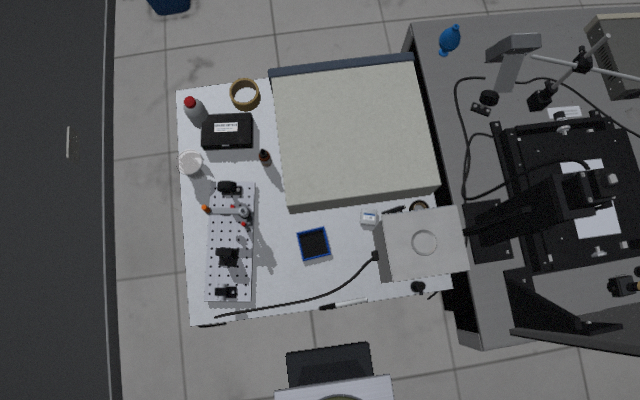

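View pics/wrist0.png

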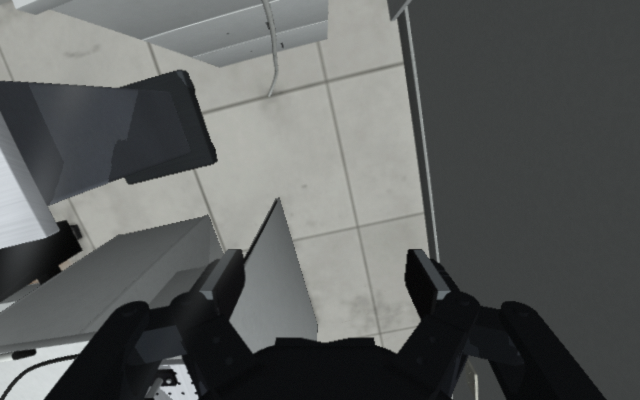

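```bash
python3 - <<'E'
from h import *
d,st=load('top0'); c=cv2.resize(d["img"][165:315,180:345],None,fx=4.8,fy=4,interpolation=3) if 0 else cv2.resize(d["img"][170:310,180:345],None,fx=4,fy=4,interpolation=3)
cv2.imwrite('pics/top0c.png',c)
d,st=load('scene0'); c=cv2.resize(d["img"][140:280,310:490],None,fx=4,fy=4,interpolation=3)
cv2.imwrite('pics/scene0c.png',c)
E
```

```text
(no output)
```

View pics/top0c.png

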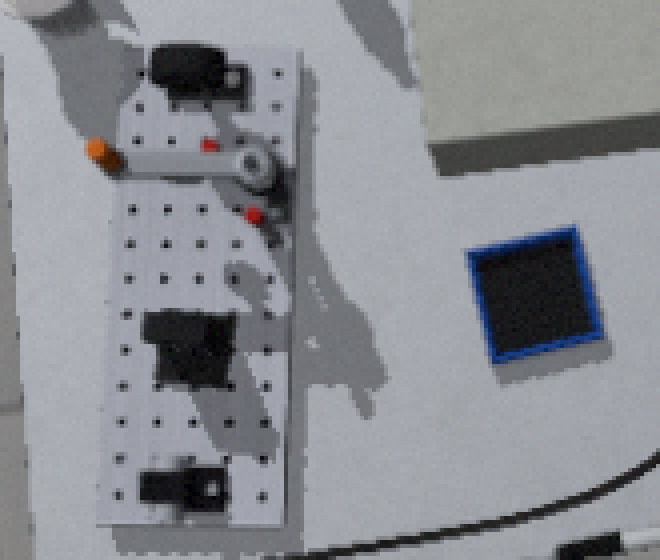

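View pics/scene0c.png

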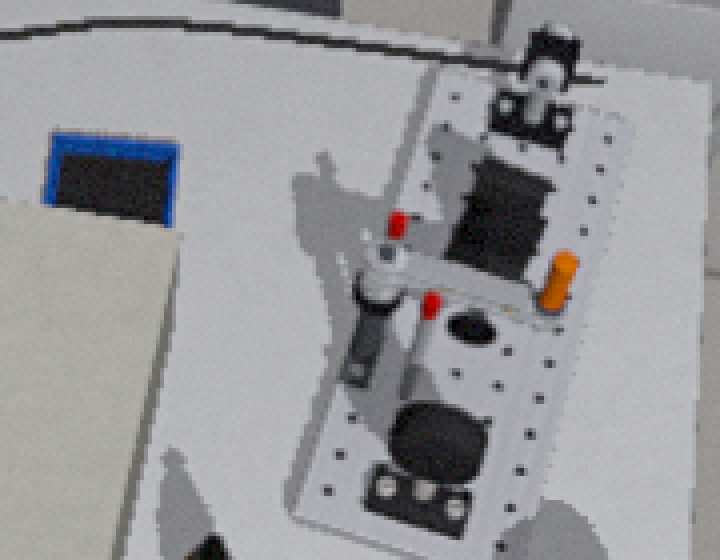

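```bash
python3 - <<'E'
from h import *
d,st=load('top0'); 
P=lambda u,v:(u/4+180-.375,v/4+170-.375)
def p(n,u,v,z): print(n,atz(d,P(u,v),z).round(4))
p('BL',97,524,.022);p('BR',284,524,.022);p('TR',299,50,.022)
p('grip top',97,147,.177);p('hinge top',255,163,.134)
for n,u,v in(('tl',468,252),('tr',577,227),('br',604,337),('bl',494,363)): p('tray'+n,u,v,.016)
for n,u,v in(('finTL',144,311),('finTR',236,311),('finBL',144,342),('finBR',236,345)): p(n,u,v,.098)
for n,u,v in(('footBL',158,386),('footBR',232,388)): p(n,u,v,.028)
d,st=load('scene0'); 
P=lambda u,v:(u/4+310-.375,v/4+140-.375)
p('s BR',290,515,.022);p('s gripper top',565,257,.177)
p('s fin TL',480,157,.098);p('s fin TR',555,178,.098);p('s near?',437,62,.022)
for n,u,v in(('tl',50,133),('tr',180,143)): p('tray'+n,u,v,.016)
E
```

```text
BL [0.4129 0.3157 0.022 ]
BR [0.3961 0.1875 0.022 ]
TR [0.7291 0.1413 0.022 ]
grip top [0.6372 0.2542 0.177 ]
hinge top [0.6233 0.1637 0.134 ]
traytl [0.5658 0.0386 0.016 ]
traytr [ 0.5727 -0.0404  0.016 ]
traybr [ 0.4927 -0.0479  0.016 ]
traybl [0.4856 0.0308 0.016 ]
finTL [0.5432 0.2521 0.098 ]
finTR [0.5349 0.1917 0.098 ]
finBL [0.5229 0.2539 0.098 ]
finBR [0.5128 0.1939 0.098 ]
footBL [0.5007 0.2635 0.028 ]
footBR [0.4924 0.2124 0.028 ]
s BR [0.7338 0.1416 0.022 ]
s gripper top [0.6353 0.2563 0.177 ]
s fin TL [0.52   0.2144 0.098 ]
s fin TR [0.5259 0.2586 0.098 ]
s near? [0.3911 0.1869 0.022 ]
traytl [ 0.4962 -0.0487  0.016 ]
traytr [0.4866 0.034  0.016 ]
```

Call:
play_rows:
  motion:
    - [-1,[-2.0,3.0,0],[0,0,0]]
    - [-1,[-2.4,3.5,0],[0,0,0]]
    - [-1,[-2.4,3.5,0],[0,0,0]]
    - [-1,[-2.4,3.5,0],[0,0,0]]
    - [-1,[-2.4,3.5,0],[0,0,0]]

```text
time: 0.65
ee_pos: [0.2815, 0.4559, 0.2561]
eef_rot: [-3.142, 0.0, 1.343]
force: [0.6, 0.9, 0.2]
gripper_width: 0.0853
```

Call:
play_rows:
  motion:
    - [-1,[-2.4,3.5,0],[0,0,0]]
    - [-1,[-2.4,3.5,0],[0,0,0]]
    - [-1,[-2.4,3.5,0],[0,0,0]]
    - [-1,[-2.4,3.5,0],[0,0,0]]
    - [-1,[-2.4,3.5,0],[0,0,0]]

```text
time: 1.15
ee_pos: [0.4248, 0.2995, 0.2562]
eef_rot: [-3.142, 0.0, 1.343]
force: [1.6, -0.4, 0.5]
gripper_width: 0.0852
```

Call:
play_rows:
  motion:
    - [-1,[-2.3,3.4,0],[0,0,-5]]
    - [-1,[-2.3,3.4,0],[0,0,0]]
    - [-1,[0,0,0],[0,0,0]]
    - [-1,[0,0,0],[0,0,0]]

```text
time: 1.55
ee_pos: [0.4827, 0.2424, 0.2559]
eef_rot: [-3.141, 0.0, 1.427]
force: [-0.1, 0.8, -0.3]
gripper_width: 0.0853
```

```bash
python3 - <<'E'
from h import *
d,st=snap('wrist','w1'); print(st["ee_pos"],st["eef_rot"])
E
```

```text
[0.48273033 0.2424479  0.25588701] [-3.14085341e+00  4.01445191e-04  1.42748081e+00]
```

View pics/w1.png

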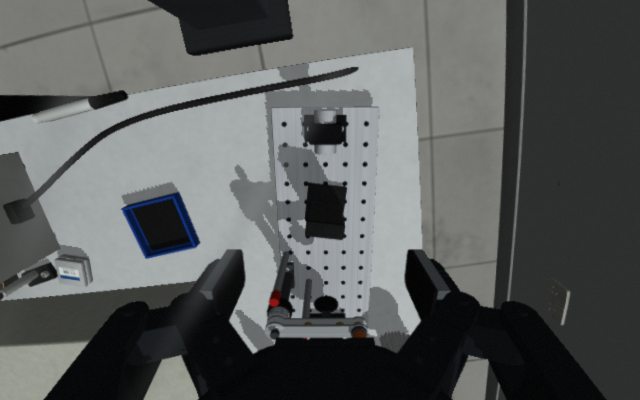

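```bash
python3 - <<'E'
from h import *
d,st=load('w1'); c=cv2.resize(d["img"][95:250,250:400],None,fx=5,fy=3.8 if 0 else 5,interpolation=3)
c=np.clip(c[:600].astype(float)*1.0,0,255); c=(255*(c/255)**.5).astype(np.uint8)
c=cv2.resize(d["img"][170:250,260:390],None,fx=6,fy=6,interpolation=3);c=(255*(c/255.)**.5).astype(np.uint8)
cv2.imwrite('pics/w1c.png',c)
E
```

```text
(no output)
```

View pics/w1c.png

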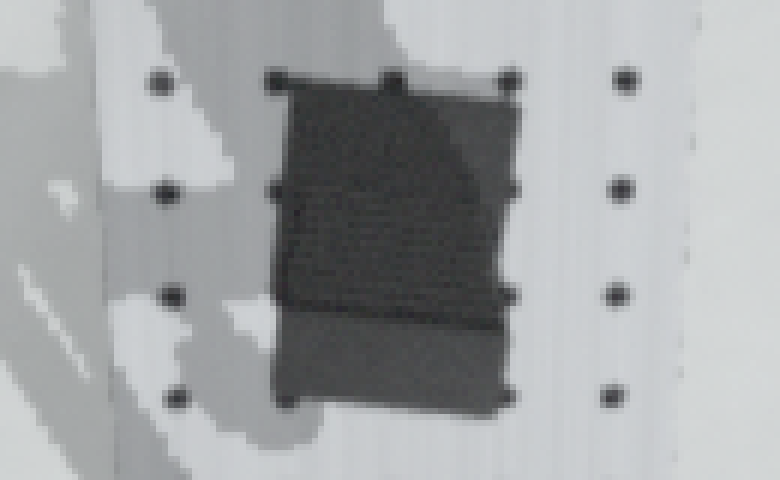

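```bash
python3 - <<'E'
from h import *
d,st=load('w1')
P=lambda u,v:(u/6+260-.42,v/6+170-.42)
for n,u,v,z in(('a',276,307,.098),('b',507,328,.098),('c',492,416,.098),('d',275,400,.098),('fl',290,83,.028),('fr',518,105,.028)): print(n,atz(d,P(u,v),z,st).round(4))
p=lambda n,u,v,z:print(n,atz(d,(u,v),z,st).round(4))
p('bbTL',271.5,106.5,.022);p('bbTR',379,107,.022)
p('t',122,209,.016);p('t',178,193,.016);p('t',199,243,.016);p('t',143,258,.016)
for x in (.163,.141): pass
E
```

```text
a [0.5159 0.2169 0.098 ]
b [0.5257 0.2567 0.098 ]
c [0.5424 0.252  0.098 ]
d [0.5337 0.2138 0.098 ]
fl [0.4942 0.2189 0.028 ]
fr [0.5059 0.2661 0.028 ]
bbTL [0.3955 0.1904 0.022 ]
bbTR [0.4144 0.3175 0.022 ]
t [ 0.4964 -0.0447  0.016 ]
t [0.4854 0.0422 0.016 ]
t [0.5619 0.0497 0.016 ]
t [ 0.5746 -0.0415  0.016 ]
```

Call:
play_rows:
  motion:
    - [-1,[-0.1,2.4,0],[0,0,5.3]]
    - [-1,[0.22,2.37,0],[0,0,0]]
    - [-1,[0,0,3],[0,0,0]]
    - [-1,[0,0,3.5],[0,0,0]]
    - [-1,[0,0,0],[0,0,0]]

```text
time: 2.1
ee_pos: [0.5261, 0.2362, 0.1873]
eef_rot: [-3.135, 0.005, 1.34]
force: [-0.5, -0.4, 0.4]
gripper_width: 0.0857
```

```bash
python3 - <<'E'
from h import *
d,st=snap('wrist','w2'); print(st["ee_pos"],st["eef_rot"])
c=cv2.resize(d["img"][170:370,200:460],None,fx=3,fy=3,interpolation=3);c=(255*(c/255.)**.5).astype(np.uint8)
cv2.imwrite('pics/w2c.png',c)
E
```

```text
[0.52610638 0.23617317 0.18733603] [-3.13468583  0.00458432  1.34048607]
```

View pics/w2c.png

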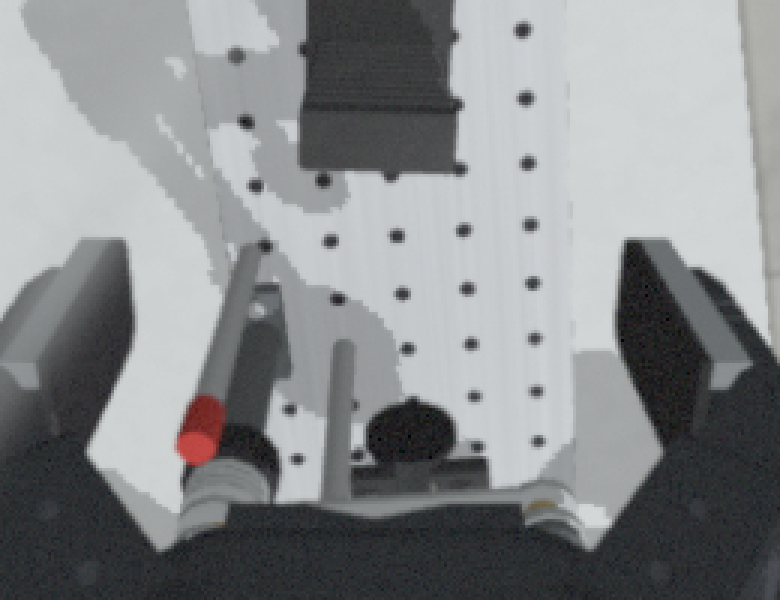

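```bash
python3 - <<'E'
from h import *
d,st=load('w2'); t,_=load('top0')
P=lambda u,v:(u/3+200-.33,v/3+170-.33)
o1,v1=ray(d,P(197,445),st); o2,v2=ray(t,(254/4+180-.375,215/4+170-.375))
s=np.linalg.lstsq(np.c_[v1,-v2],o2-o1,rcond=None)[0]; print(o1+v1*s[0],o2+v2*s[1])
for u,v in((303,110),(458,112),(454,172),(299,166)): print(atz(d,P(u,v),.098,st).round(4))
E
```

```text
[0.59357507 0.17118513 0.12320786] [0.59183481 0.16952948 0.12258444]
[0.5168 0.2183 0.098 ]
[0.5264 0.2575 0.098 ]
[0.5428 0.2531 0.098 ]
[0.5318 0.2133 0.098 ]
```

Call:
play_rows:
  motion:
    - [-1,[0,0.35,3.0],[0,0,0]]
    - [-1,[0,0,3.0],[0,0,0]]
    - [-1,[0,0,3.0],[0,0,0]]
    - [-1,[0,0,2.2],[0,0,0]]
    - [-1,[0,0,0],[0,0,0]]

```text
time: 2.65
ee_pos: [0.5318, 0.2356, 0.0785]
eef_rot: [-3.139, 0.001, 1.339]
force: [-0.2, 0.4, 0.6]
gripper_width: 0.0854
```

```bash
python3 - <<'E'
from h import *
d,st=snap('wrist','w3'); print(st["ee_pos"],st["eef_rot"],st["force"])
c=cv2.resize(d["img"][170:370,200:460],None,fx=3,fy=3,interpolation=3);c=(255*(c/255.)**.5).astype(np.uint8)
cv2.imwrite('pics/w3c.png',c)
E
```

```text
[0.53184327 0.23557506 0.07851861] [-3.13924353e+00  1.40848723e-03  1.33918288e+00] [-0.19927874  0.44355695  0.56777082]
```

View pics/w3c.png

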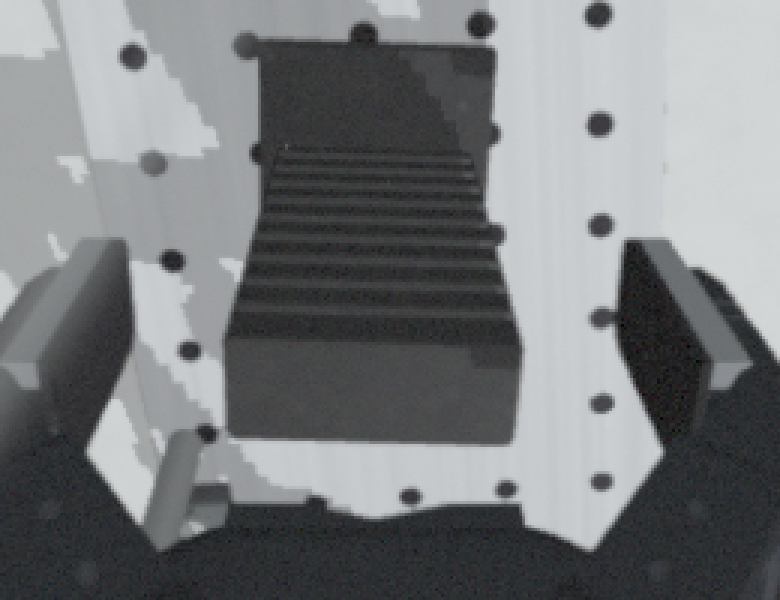

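Call:
play_rows:
  motion:
    - [1,[0,0,0.3],[0,0,0]]
    - [1,[0,0,0],[0,0,0]]
    - [1,[0,0,0],[0,0,0]]
    - [1,[0,0,0],[0,0,0]]
    - [1,[0,0,0],[0,0,0]]
  grip_force: 50

```text
time: 3.2
ee_pos: [0.5336, 0.2352, 0.0778]
eef_rot: [3.14, -0.001, 1.338]
force: [-0.2, -1.0, 4.7]
gripper_width: 0.0415
```

Call:
play_rows:
  motion:
    - [1,[0,0,0],[0,0,0]]
    - [1,[0,0,0],[0,0,0]]
    - [1,[0,0,0],[0,0,0]]
    - [1,[0,0,0],[0,0,0]]
    - [1,[0,0,0],[0,0,0]]

```text
time: 3.7
ee_pos: [0.5336, 0.2352, 0.0778]
eef_rot: [3.14, -0.001, 1.338]
force: [-0.8, -0.1, 5.8]
gripper_width: 0.0418
```

Call:
play_rows:
  motion:
    - [1,[0,0,-1],[0,0,0]]
    - [1,[0,0,-2],[0,0,0]]
    - [1,[0,0,-2.5],[0,0,0]]
    - [1,[0,0,-2.5],[0,0,0]]
    - [1,[0,0,0],[0,0,0]]

```text
time: 4.2
ee_pos: [0.5346, 0.2357, 0.1602]
eef_rot: [3.137, -0.004, 1.338]
force: [0.9, -0.3, -1.7]
gripper_width: 0.0414
```

```bash
python3 - <<'E'
from h import *
d,st=snap('wrist','w4'); print(st["ee_pos"],st["eef_rot"],st["force"],st["gripper_width"])
cv2.imwrite('pics/w4g.png',(255*(d["img"]/255.)**.5).astype(np.uint8))
E
```

```text
[0.5345918  0.23567423 0.16019199] [ 3.13665326 -0.00392306  1.33752454] [ 0.93368525 -0.32582826 -1.69013738] 0.04143442872678134
```

View pics/w4g.png

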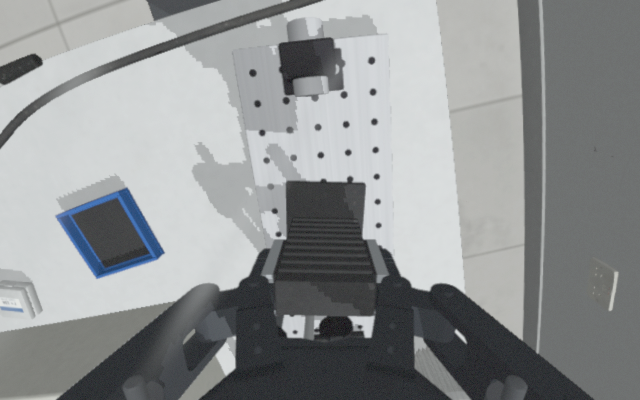

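Call:
play_rows:
  motion:
    - [1,[-2,0.5,0],[0,0,0]]
    - [1,[-3.5,0.9,0],[0,0,0]]
    - [1,[-3.5,0.9,0],[0,0,0]]
    - [1,[-3.2,0.8,0],[0,0,0]]
    - [1,[-1.5,0.4,0],[0,0,0]]

```text
time: 4.75
ee_pos: [0.5344, 0.0894, 0.1551]
eef_rot: [-3.14, 0.003, 1.334]
force: [0.5, 0.4, -2.9]
gripper_width: 0.0416
```

Call:
play_rows:
  motion:
    - [1,[0,0,0],[0,0,-6]]
    - [1,[0,0,0],[0,0,-6]]
    - [1,[0,0,0],[0,0,-6.3]]
    - [1,[0,0,0],[0,0,0]]
    - [1,[0,0,0],[0,0,0]]

```text
time: 5.25
ee_pos: [0.535, 0.0939, 0.1557]
eef_rot: [-3.14, -0.0, 1.654]
force: [0.2, 0.5, -3.1]
gripper_width: 0.0418
```

```bash
python3 - <<'E'
from h import *
d,st=snap('wrist','w5'); print(st["ee_pos"],st["eef_rot"],st["force"],st["gripper_width"])
cv2.imwrite('pics/w5g.png',(255*(d["img"]/255.)**.5).astype(np.uint8))
E
```

```text
[0.53496867 0.09386405 0.15570581] [-3.14046879e+00 -3.78180045e-04  1.65443946e+00] [ 0.21039945  0.54369735 -3.07971388] 0.041784790525541605
```

View pics/w5g.png

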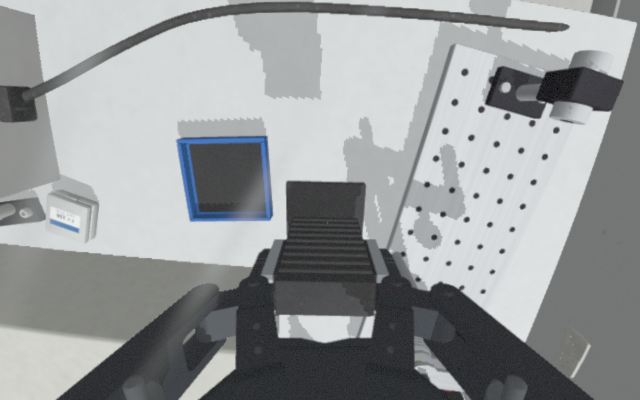

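```bash
python3 - <<'E'
from h import *
d,st=load('w5')
q=[atz(d,p,.016,st) for p in((177,140),(267.5,136),(272,218),(188,221.5))]
print(np.round(q,4),np.mean(q,0),np.linalg.norm(np.diff(q,axis=0),axis=1))
for a,b in((0,1),(3,2)): e=q[b]-q[a]; print(np.degrees(np.arctan2(-e[0],e[1])))
for a,b in((0,3),(1,2)): e=q[b]-q[a]; print(np.degrees(np.arctan2(e[1],e[0])))
F=[atz(d,p,.106,st) for p in((286.5,182),(364.5,183))]; print(F)
T=[atz(d,p,.176,st) for p in((279,275),(376,275),(374.5,316),(274.5,314.5))]; print(np.round(T,4),np.mean(T,0))
E
```

```text
[[ 0.4957 -0.0451  0.016 ]
 [ 0.4858  0.0378  0.016 ]
 [ 0.565   0.0441  0.016 ]
 [ 0.5761 -0.04    0.016 ]] [ 0.53063244 -0.00080195  0.016     ] [0.08355562 0.07948335 0.0848395 ]
6.838700593025274
7.517455274518703
3.6402067516684644
4.519578865231639
[array([0.5021433 , 0.06726806, 0.106     ]), array([0.49875759, 0.11502492, 0.106     ])]
[[0.5214 0.074  0.176 ]
 [0.5181 0.1127 0.176 ]
 [0.5383 0.115  0.176 ]
 [0.5411 0.0727 0.176 ]] [0.5297319  0.09356896 0.176     ]
```

Call:
play_rows:
  motion:
    - [1,[-2.5,-0.1,0],[0,0,0]]
    - [1,[-3.5,-0.1,0],[0,0,0]]
    - [1,[-3.5,-0.1,0],[0,0,0]]
    - [1,[0,0,1.5],[0,0,0]]
    - [1,[0,0,2],[0,0,0]]

```text
time: 5.8
ee_pos: [0.5413, -0.0029, 0.1216]
eef_rot: [3.139, 0.001, 1.652]
force: [-0.1, 1.0, -2.6]
gripper_width: 0.0414
```

Call:
play_rows:
  motion:
    - [1,[0,0,2],[0,0,0]]
    - [1,[0,0,1.3],[0,0,0]]
    - [1,[0,0,0],[0,0,0]]
    - [1,[0,0,0],[0,0,0]]

```text
time: 6.2
ee_pos: [0.5406, -0.0011, 0.0884]
eef_rot: [-3.141, 0.0, 1.656]
force: [0.6, 0.9, -1.1]
gripper_width: 0.0414
```

```bash
python3 - <<'E'
from h import *
d,st=snap('wrist','w6'); print(st["ee_pos"],st["eef_rot"],st["force"],st["gripper_width"])
cv2.imwrite('pics/w6g.png',(255*(d["img"]/255.)**.5).astype(np.uint8))
E
```

```text
[ 0.54058922 -0.00113026  0.08836462] [-3.14120957e+00  2.28330322e-05  1.65634402e+00] [ 0.55252811  0.85134914 -1.13712072] 0.041385414267771155
```

View pics/w6g.png

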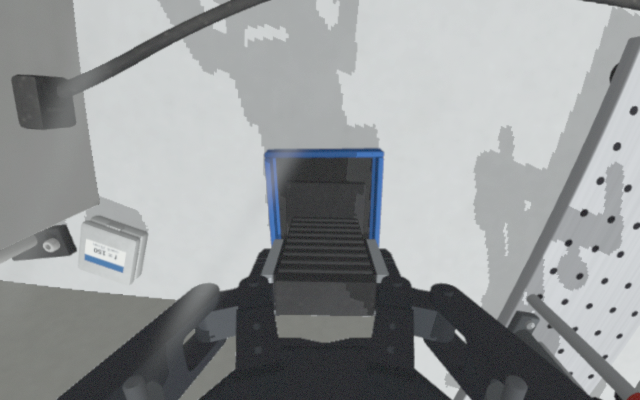

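Call:
play_rows:
  motion:
    - [1,[0,0,1.2],[0,0,0]]
    - [1,[0,0,1],[0,0,0]]
    - [1,[0,0,0.5],[0,0,0]]
    - [1,[0,0,0.1],[0,0,0]]
    - [1,[0,0,0],[0,0,0]]

```text
time: 6.75
ee_pos: [0.5403, -0.0014, 0.06]
eef_rot: [-3.141, 0.0, 1.657]
force: [0.4, -0.3, -1.7]
gripper_width: 0.0411
```

Call:
play_rows:
  motion:
    - [1,[0,0,0.1],[0,0,0]]
    - [1,[0,0,0],[0,0,0]]
    - [1,[0,0,0.1],[0,0,0]]
    - [1,[0,0,0],[0,0,0]]

```text
time: 7.15
ee_pos: [0.5406, -0.0014, 0.0597]
eef_rot: [3.141, 0.0, 1.657]
force: [-4.4, -1.6, 14.4]
gripper_width: 0.0413
```

Call:
play_rows:
  motion:
    - [1,[0,0,-0.1],[0,0,0]]
    - [-0.3,[0,0,0],[0,0,0]]
    - [-1,[0,0,0],[0,0,0]]
    - [-1,[0,0,0],[0,0,0]]
    - [-1,[0,0,0],[0,0,0]]

```text
time: 7.65
ee_pos: [0.5406, -0.0014, 0.0591]
eef_rot: [-3.142, -0.0, 1.657]
force: [-0.0, 0.1, -0.3]
gripper_width: 0.0854
```

Call:
play_rows:
  motion:
    - [-1,[0,0,0],[0,0,0]]
    - [-1,[0,0,0],[0,0,0]]
    - [-1,[0,0,0],[0,0,0]]

```text
time: 7.95
ee_pos: [0.5405, -0.0014, 0.0592]
eef_rot: [-3.142, 0.0, 1.657]
force: [-0.0, -0.3, 0.6]
gripper_width: 0.0855
```

```bash
python3 - <<'E'
from h import *
d,st=snap('wrist','w7'); print(st["ee_pos"],st["eef_rot"],st["force"],st["gripper_width"])
cv2.imwrite('pics/w7g.png',(255*(d["img"]/255.)**.5).astype(np.uint8))
E
```

```text
[ 0.54052974 -0.00139028  0.05924803] [-3.14154777e+00  1.55746380e-05  1.65715460e+00] [-0.02359647 -0.26914117  0.58076721] 0.08553175268325462
```

View pics/w7g.png

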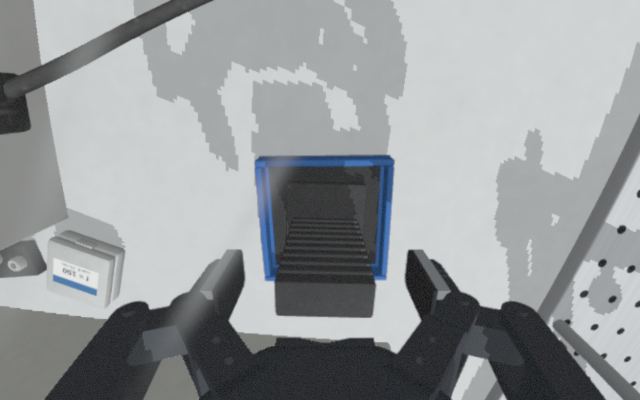

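Call:
play_rows:
  motion:
    - [-1,[0,0,-2],[0,0,0]]
    - [-1,[0,0,-4],[0,0,0]]
    - [-1,[0,0,-4.5],[0,0,0]]
    - [-1,[0,0,-4.5],[0,0,0]]
    - [-1,[0,0,-4.5],[0,0,0]]

```text
time: 8.5
ee_pos: [0.5401, -0.0014, 0.2562]
eef_rot: [-3.142, -0.0, 1.657]
force: [1.2, -0.5, 0.1]
gripper_width: 0.0856
```

```bash
python3 - <<'E'
from h import *
d,st=snap('scene','s8'); print(st["ee_pos"],st["eef_rot"],st["joint_pos"].round(3))
d,st=snap('wrist','w8')
cv2.imwrite('pics/w8g.png',(255*(d["img"]/255.)**.5).astype(np.uint8))
E
```

```text
[ 0.54010407 -0.00135284  0.25620366] [-3.14155344e+00 -5.92035485e-05  1.65727531e+00] [ 0.117  0.376 -0.228  1.725  0.096  1.052  1.513]
```

View pics/w8g.png

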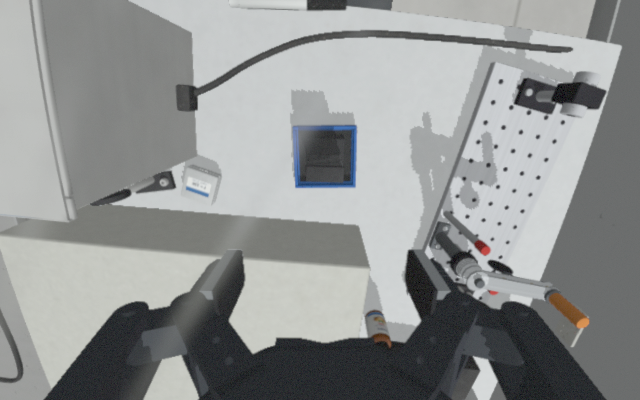

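View pics/s8.png

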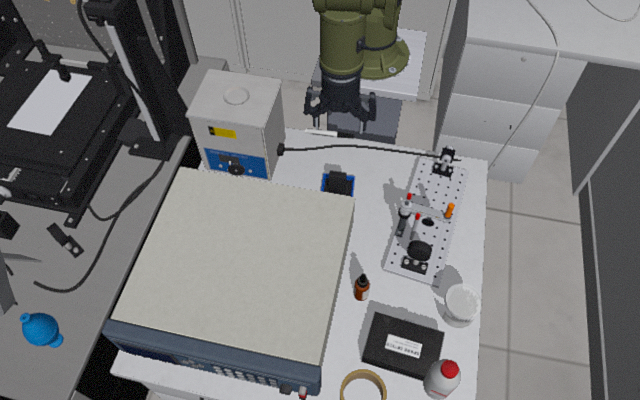

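Call:
play_rows:
  motion:
    - [-1,[0,0,0],[0,0,7]]
    - [-1,[0,0,0],[0,0,8]]
    - [-1,[0,0,0],[0,0,8]]
    - [-1,[0,0,0],[0,0,8]]
    - [-1,[0,0,0],[0,0,8]]

```text
time: 9.1
ee_pos: [0.5403, -0.0014, 0.2538]
eef_rot: [-3.141, 0.0, 0.971]
force: [-0.4, 0.5, -0.3]
gripper_width: 0.0855
```

Call:
play_rows:
  motion:
    - [-1,[0,0,0],[0,0,8]]
    - [-1,[0,0,0],[0,0,8]]
    - [-1,[0,0,0],[0,0,8]]
    - [-1,[0,0,0],[0,0,8]]
    - [-1,[0,0,0],[0,0,8]]

```text
time: 9.6
ee_pos: [0.5403, -0.0014, 0.2538]
eef_rot: [-3.142, 0.001, 0.273]
force: [-0.1, 0.4, -0.9]
gripper_width: 0.0856
```

Call:
play_rows:
  motion:
    - [-1,[0,0,0],[0,0,8]]
    - [-1,[0,0,0],[0,0,8]]
    - [-1,[0,0,0],[0,0,8]]
    - [-1,[0,0,0],[0,0,0]]
    - [-1,[0,0,0],[0,0,0]]

```text
time: 10.1
ee_pos: [0.5404, -0.0012, 0.254]
eef_rot: [3.141, 0.0, -0.136]
force: [0.0, -0.6, 0.6]
gripper_width: 0.0854
```

Call:
play_rows:
  motion:
    - [-1,[0,-3,0],[0,0,0]]
    - [-1,[0,-4.6,0],[0,0,0]]
    - [-1,[0,-4.6,0],[0,0,0]]
    - [-1,[0,-4.6,0],[0,0,0]]
    - [-1,[0,-4.6,0],[0,0,0]]

```text
time: 10.6
ee_pos: [0.5706, 0.2122, 0.2542]
eef_rot: [-3.141, -0.0, -0.137]
force: [0.4, -0.7, 0.7]
gripper_width: 0.0852
```

Call:
play_rows:
  motion:
    - [-1,[3,-3.0,0],[0,0,0]]
    - [-1,[3,-2.2,0],[0,0,0]]
    - [-1,[0,0,0],[0,0,0]]
    - [-1,[0,0,0],[0,0,0]]

```text
time: 11.0
ee_pos: [0.6373, 0.2535, 0.253]
eef_rot: [3.141, 0.001, -0.138]
force: [-0.7, 0.2, -0.4]
gripper_width: 0.0854
```

```bash
python3 - <<'E'
from h import *
d,st=snap('wrist','w9'); print(st["ee_pos"],st["eef_rot"],st["force"],st["joint_pos"].round(2))
cv2.imwrite('pics/w9g.png',(255*(d["img"]/255.)**.5).astype(np.uint8))
E
```

```text
[0.63729602 0.25352823 0.25299108] [ 3.14054034e+00  1.42060252e-03 -1.37887252e-01] [-0.70737021  0.22213898 -0.39143074] [-0.5   0.61  0.16  1.32 -0.1   1.22 -0.47]
```

View pics/w9g.png

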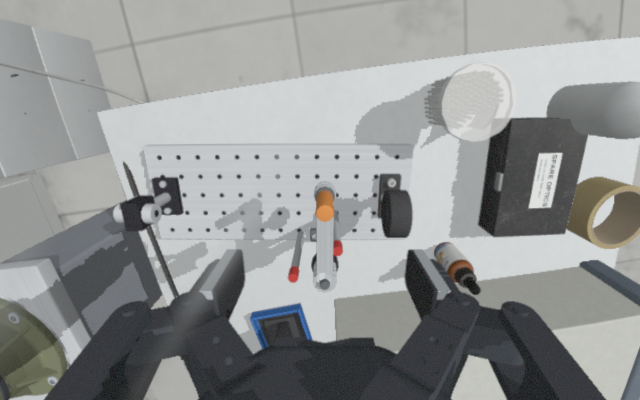

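```bash
python3 - <<'E'
from h import *
d,st=load('w9')
print(atz(d,(325.5,211),.177,st),atz(d,(324,284),.136,st))
t,_=load('top0')
o1,v1=ray(d,(477,101),st); o2,v2=ray(t,(190,162))
s=np.linalg.lstsq(np.c_[v1,-v2],o2-o1,rcond=None)[0]; print(o1+v1*s[0],o2+v2*s[1])
c=cv2.resize(d["img"][170:300,260:400],None,fx=5,fy=4.5,interpolation=3) if 0 else cv2.resize(d["img"][170:290,260:400],None,fx=5,fy=5,interpolation=3)
cv2.imwrite('pics/w9c.png',c)
E
```

```text
[0.63857381 0.25840395 0.177     ] [0.62465692 0.16721454 0.136     ]
[0.80672138 0.31560774 0.06425598] [0.80303506 0.3141556  0.06242408]
```

View pics/w9c.png

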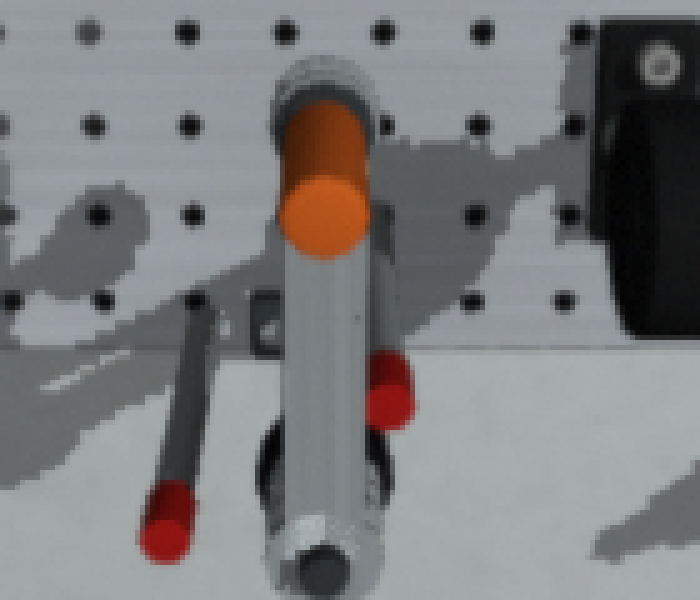

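Call:
play_rows:
  motion:
    - [-1,[0,-0.2,2],[0,0,0]]
    - [-1,[0,0,2.5],[0,0,0]]
    - [-1,[0,0,2.5],[0,0,0]]
    - [-1,[0,0,1.9],[0,0,0]]
    - [-1,[0,0,0],[0,0,0]]

```text
time: 11.55
ee_pos: [0.6353, 0.2542, 0.1631]
eef_rot: [3.139, 0.005, -0.14]
force: [-0.4, -0.0, -0.4]
gripper_width: 0.0855
```

```bash
python3 - <<'E'
from h import *
d,st=snap('wrist','w10'); print(st["ee_pos"],st["eef_rot"],st["force"],st["joint_pos"].round(2))
cv2.imwrite('pics/w10g.png',(255*(d["img"]/255.)**.5).astype(np.uint8))
E
```

```text
[0.63531577 0.25415431 0.16306131] [ 3.13906172  0.00452756 -0.1402454 ] [-0.35128637 -0.04632045 -0.41349653] [-0.5   0.68  0.15  1.45 -0.11  1.03 -0.47]
```

View pics/w10g.png

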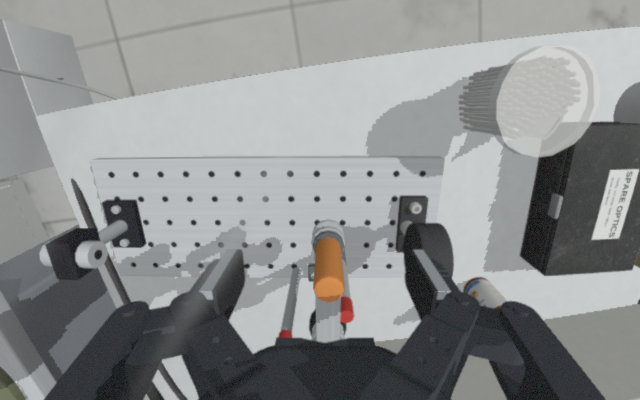

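```bash
python3 - <<'E'
from h import *
d,st=load('w10')
print(atz(d,(329,288.5),.177,st), proj(d,(.6353,.2542,.177),st), proj(d,(.6353,.2542,.157),st))
E
```

```text
[0.63782127 0.25741049 0.177     ] [324.27735052 295.24122774] [324.50253849 269.88527874]
```

Call:
play_rows:
  motion:
    - [0,[0.2,-0.25,0],[0,0,0]]
    - [0.3,[0,0,0],[0,0,0]]
    - [1,[0,0,0],[0,0,0]]
    - [1,[0,0,0],[0,0,0]]
    - [1,[0,0,0],[0,0,0]]
  grip_force: 30

```text
time: 12.1
ee_pos: [0.6385, 0.2582, 0.1655]
eef_rot: [-3.142, 0.003, -0.14]
force: [-14.7, -0.4, 12.8]
gripper_width: 0.0129
```

Call:
play_rows:
  motion:
    - [1,[0,0,0],[0,0,0]]
    - [1,[0,0,0],[0,0,0]]
    - [1,[0,0,0],[0,0,0]]

```text
time: 12.4
ee_pos: [0.6382, 0.2582, 0.1657]
eef_rot: [3.141, 0.003, -0.14]
force: [-6.1, -0.2, 5.7]
gripper_width: 0.0133
```

```bash
python3 - <<'E'
from h import *
d,st=snap('wrist','w11'); print(st["ee_pos"],st["eef_rot"],st["force"],st["gripper_width"])
cv2.imwrite('pics/w11g.png',(255*(d["img"]/255.)**.5).astype(np.uint8))
E
```

```text
[0.63818889 0.25819458 0.16572433] [ 3.14139238e+00  2.90198319e-03 -1.39745227e-01] [-6.11876383 -0.1876252   5.67414171] 0.01326284206442887
```

View pics/w11g.png

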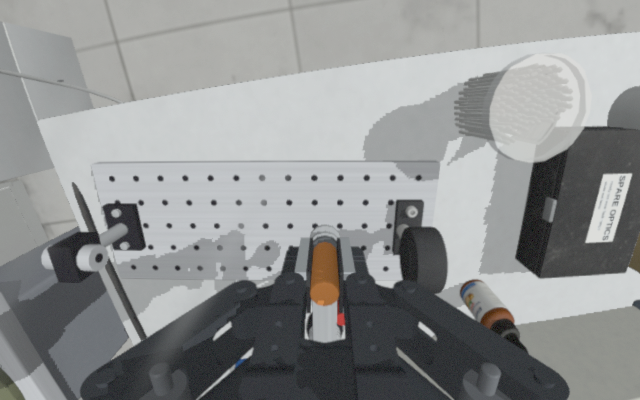

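Call:
play_rows:
  motion:
    - [1,[-0.5,0.02,0],[0,0,-3]]
    - [1,[-0.94,0.05,0],[0,0,-6]]
    - [1,[-0.94,0.05,0],[0,0,-6]]
    - [1,[-0.94,0.05,0],[0,0,-6]]
    - [1,[0,0,0],[0,0,0]]

```text
time: 12.95
ee_pos: [0.6063, 0.257, 0.1659]
eef_rot: [-3.14, -0.001, 0.228]
force: [1.1, 2.9, 0.4]
gripper_width: 0.0128
```

```bash
python3 - <<'E'
from h import *
d,st=snap('wrist','w12'); print(st["ee_pos"],st["eef_rot"],st["force"],st["gripper_width"])
v=np.array(st["ee_pos"])[:2]-[.624,.1665]; print(np.linalg.norm(v),np.degrees(np.arctan2(v[1],v[0])))
cv2.imwrite('pics/w12g.png',(255*(d["img"]/255.)**.5).astype(np.uint8))
E
```

```text
[0.60627275 0.25703525 0.16586773] [-3.14027798e+00 -7.85288132e-04  2.28137848e-01] [1.12394064 2.93442741 0.41456803] 0.012822604044750543
0.09225446825020939 101.07863375458295
```

View pics/w12g.png

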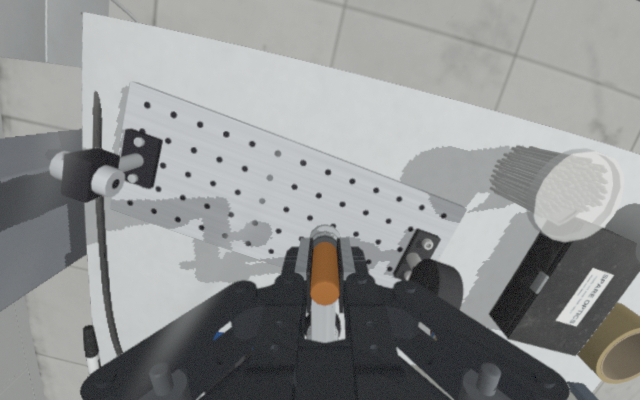

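Call:
play_rows:
  motion:
    - [1,[-0.94,0.05,0],[0,0,-6]]
    - [1,[-0.94,0.05,0],[0,0,-6]]
    - [1,[-0.94,0.05,0],[0,0,-6]]
    - [1,[-0.94,0.05,0],[0,0,-6]]
    - [1,[0,0,0],[0,0,0]]

```text
time: 13.5
ee_pos: [0.5722, 0.242, 0.1658]
eef_rot: [-3.139, -0.001, 0.646]
force: [-1.6, 5.5, 1.1]
gripper_width: 0.0131
```

Call:
play_rows:
  motion:
    - [1,[-0.94,0.05,0],[0,0,-6]]
    - [1,[-0.94,0.05,0],[0,0,-6]]
    - [1,[-0.94,0.05,0],[0,0,-6]]
    - [1,[0,0,0],[0,0,0]]
    - [1,[0,0,0],[0,0,0]]

```text
time: 14.0
ee_pos: [0.5529, 0.2229, 0.1658]
eef_rot: [-3.139, -0.003, 0.958]
force: [-2.3, 7.7, 2.6]
gripper_width: 0.0129
```

```bash
python3 - <<'E'
from h import *
d,st=snap('wrist','w13'); print(st["ee_pos"],st["eef_rot"],st["force"],st["gripper_width"])
v=np.array(st["ee_pos"])[:2]-[.624,.1665]; print(np.linalg.norm(v),np.degrees(np.arctan2(v[1],v[0])))
cv2.imwrite('pics/w13g.png',(255*(d["img"]/255.)**.5).astype(np.uint8))
E
```

```text
[0.5529     0.22293681 0.16578806] [-3.13920126e+00 -2.70880692e-03  9.57560527e-01] [-2.32253551  7.67228424  2.60660831] 0.012915972969363592
0.09077622558622736 141.5586221910384
```

View pics/w13g.png

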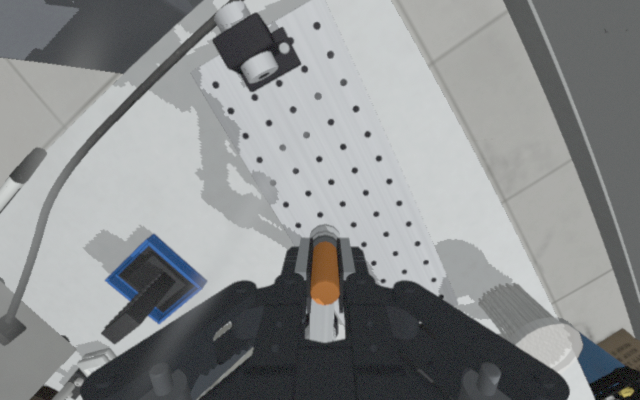

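Call:
play_rows:
  motion:
    - [1,[-0.6,-0.05,0],[0,0,-3]]
    - [1,[-0.4,0,0],[0,0,-2]]
    - [1,[0,0,0],[0,0,0]]

```text
time: 14.35
ee_pos: [0.5474, 0.2149, 0.1658]
eef_rot: [-3.14, -0.003, 1.046]
force: [-1.7, 8.7, 1.1]
gripper_width: 0.0131
```

```bash
cat > a.py <<'E'
from h import *
st=r.get_state(); p=np.array(st["ee_pos"]); f=np.array(st["force"])
v=p[:2]-[.624,.1665]; n=np.linalg.norm(v); v/=n; t=np.array([-v[1],v[0]])
print(p.round(4),np.degrees(st["eef_rot"][2]).round(1),'r',n.round(4),'ang',np.degrees(np.arctan2(v[1],v[0])).round(2),'Frad',(f[:2]@v).round(2),'Ftan',(f[:2]@t).round(2),f[2].round(1),st["gripper_width"])
E
python3 a.py
```

```text
[0.5474 0.2149 0.1658] 59.9 r 0.0906 ang 147.73 Frad 6.05 Ftan -6.42 1.1 0.013061052127709501
```

Call:
play_rows:
  motion:
    - [1,[-0.3,-0.05,0],[0,0,-1]]
    - [1,[0,0,0],[0,0,0]]

```text
time: 14.55
ee_pos: [0.5461, 0.2127, 0.1658]
eef_rot: [-3.141, -0.004, 1.063]
force: [0.9, 8.3, -0.2]
gripper_width: 0.0129
```

```bash
python3 a.py
```

```text
[0.5461 0.2127 0.1658] 60.9 r 0.0906 ang 149.32 Frad 3.41 Ftan -7.58 -0.2 0.01289382026516774
```

Call:
play_rows:
  motion:
    - [1,[-0.2,0,0],[0,0,0]]
    - [1,[0,0,0],[0,0,0]]
    - [1,[0,0,0],[0,0,0]]

```text
time: 14.85
ee_pos: [0.5455, 0.212, 0.1658]
eef_rot: [-3.141, -0.006, 1.063]
force: [1.9, 9.9, -1.0]
gripper_width: 0.0131
```

```bash
python3 a.py
```

```text
[0.5455 0.212  0.1658] 60.9 r 0.0908 ang 149.94 Frad 3.3 Ftan -9.55 -1.0 0.013145616648769107
```

Call:
play_rows:
  motion:
    - [1,[-0.2,0,0],[0,0,0]]
    - [1,[0,0,0],[0,0,0]]
    - [1,[0,0,0],[0,0,0]]

```text
time: 15.15
ee_pos: [0.5453, 0.2117, 0.1659]
eef_rot: [3.141, -0.008, 1.064]
force: [5.0, 13.1, -3.8]
gripper_width: 0.0134
```

```bash
python3 a.py
```

```text
[0.5453 0.2117 0.1659] 61.0 r 0.0907 ang 150.15 Frad 2.18 Ftan -13.86 -3.8 0.013421798133728367
```

Call:
play_rows:
  motion:
    - [1,[-0.2,0,0],[0,0,0]]
    - [1,[0,0,0],[0,0,0]]
    - [1,[0,0,0],[0,0,0]]

```text
time: 15.45
ee_pos: [0.5452, 0.2114, 0.1659]
eef_rot: [3.141, -0.011, 1.065]
force: [7.4, 17.0, -6.8]
gripper_width: 0.0132
```

```bash
python3 a.py; python3 - <<'E'
from h import *
ims=[]
for n,(a,b,c,e) in(('top',(170,310,180,345)),('scene',(140,280,310,490))):
    d,st=snap(n,n+'9'); cv2.imwrite('pics/%s9c.png'%n,cv2.resize(d["img"][a:b,c:e],None,fx=4,fy=4,interpolation=3))
E
```

```text
[0.5452 0.2114 0.1659] 61.0 r 0.0907 ang 150.34 Frad 2.0 Ftan -18.4 -6.8 0.013234867517400805
```

View pics/top9c.png

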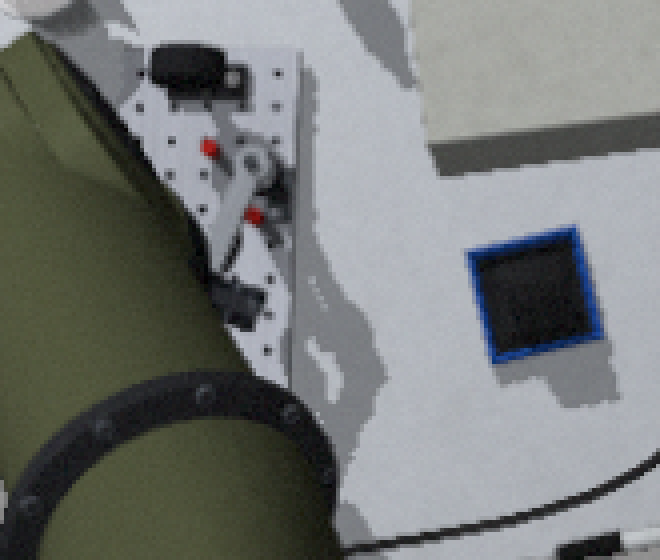

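View pics/scene9c.png

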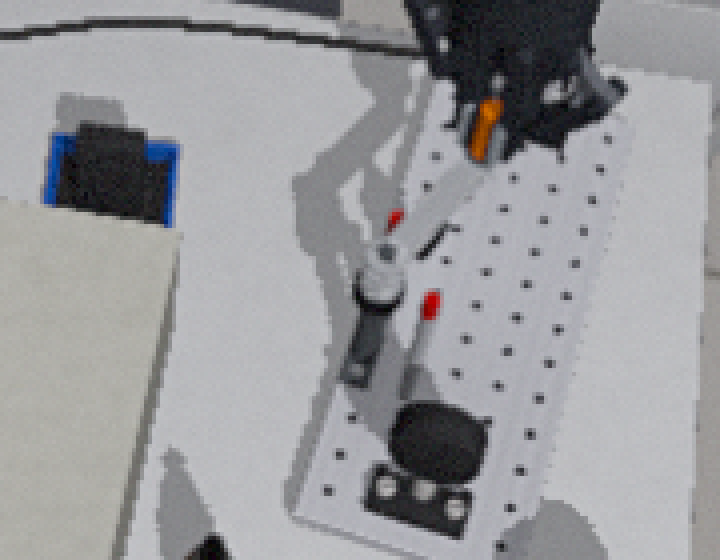

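Call:
play_rows:
  motion:
    - [1,[0,0,0],[0,0,0]]
    - [1,[0,0,0],[0,0,0]]
    - [1,[0,0,0],[0,0,0]]
    - [1,[0,0,0],[0,0,0]]
    - [1,[0,0,0],[0,0,0]]

```text
time: 16.05
ee_pos: [0.5452, 0.2114, 0.166]
eef_rot: [3.141, -0.011, 1.065]
force: [7.5, 18.5, -7.2]
gripper_width: 0.0132
```

```bash
python3 a.py; python3 -c "
from rig import ticket
print(ticket.hand_in())"
```

```text
[0.5452 0.2114 0.166 ] 61.0 r 0.0907 ang 150.32 Frad 2.59 Ftan -19.77 -7.2 0.013216137248054077
the job is handed in; nothing more can be done
None
```

I moved the beam block into the blue tray, then gripped the orange shutter grip and swung the arm to its end stop. I handed the job in at about 16 s, still holding it there.

- **Block:** the wrist view after release and the final scene and top views show it upright inside the tray. Contact with the tray floor read about 14 N just before I let go.
- **Shutter:** the last 2 mm pushes moved the tool by less than 0.5 mm while the tangential force rose to about 20 N. The spring alone gives about 5 N, so the rest is pressing on the stop. Both camera views show the arm lying at the red stop post. The tool's bearing from the pivot is 150.3°, against 150.9° expected for 1.2 rad, which is within calibration error.
- **Last reading:** grip width was 13.2 mm on the 14 mm cylinder. The total outside force on the tool was about 21 N and steady over the last half second.
- **Other objects:** I touched none of the bystander objects. In the pictures after the block was placed, the dropper bottle and lens box showed no sign of having moved. I did not check the tape roll.

No check failed. Early tray position estimates from two cameras differed by about 6 mm, so I took a closer wrist view before placing the block.

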